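# Start the last self-tapping thumbscrew of a handpiece cradle

### The arm

A 7-joint arm with a two-finger parallel gripper is mounted at the origin on the work surface. World frame = base frame: x ahead of the robot, y to its left, z up, the work surface at z = 0. Lengths are in m, angles in rad, forces in N, time in s.
With the tool pointing down it reaches from about 0.35 to 0.9 m from the base axis. Payload 19.9 kg.
Tool frame: the origin (TCP) lies on the centre line of the jaws, within the pads' length; the fingertips stand 8 mm ahead of it and the grasp point (between the pads) lies 11 mm behind it; z points along the fingers, y is the line along which they close (so a half turn about z gives the same grasp; the last joint's range is limited). The gripper opens to 94 mm and grips with 3 to 60 N. Pads are 16 mm wide; open, the fingers measure 119 mm over their backs; the gripper's body (75 mm by 177 mm) begins 78 mm behind the grasp point.
Start: joints at [1.24, 0.417, -0.01, 1.614, 0.005, 1.111, -0.053], TCP at [0.179, -0.599, 0.213] pointing down, gripper open.
Joint ranges: [-2.81, 2.81], [-0.39, 2.02], [-1.27, 1.25], [0.06, 2.57], [-1.19, 4.33], [0.19, 2], [-2.82, 2.82]. Speed limits (rad/s): [1.89, 1.89, 2.39, 2.39, 3.01, 3.01, 3.01].

### API

Orientations are given as a 3x3 rotation matrix whose columns are the frame's x, y, z axes.
In Python, from bench import env gives the robot as it stands.
- The arm moves only by the tool apply_moves, never from a script. Its argument "motion" is a list that holds one entry, the list of rows, each a list of 6 numbers: the shift along the tool's x, y, z in mm, then the turn, a rotation vector about the tool's x, y, z in degrees. A call has 1 to 20 rows; each row is the pose to reach, as a shift and turn from the pose commanded when the call began, along the tool's axes at that moment; what a row does not reach only later rows make up. A row lasts 1/10 s, in which the tool goes at most 50 mm and 8.59 degrees, less where a joint would pass 70% of its speed; a pose out of reach is approached as far as the arm can. A call with a gripper value outside its range is refused whole. "fingers" is the gripper's target within -1 to 1 (shut at 1, half-way at 0, fully open at -1), set as the call begins (left out, the last holds). The fingers move at their own pace and stop on an object; "grip_force" is the grip in N (left out, the last holds). Time passes only in rows, so rows that repeat a pose let the fingers close. It gives the time, the measured TCP pose, the force, the opening and the grip force at its end, in the units of the state.
- env.read_state(): the state, without advancing time (a new reading comes with each control period).
- env.get_image(name): name is "side" or "top" or "wrist"; returns a dict with "pixels" (384x512x3 uint8, red, green, blue), "range_z" (384x512 float32, m along the optical axis (not along the pixel's ray), 0 where there is no reading), "fx", "fy", "cx", "cy" (pixels), "k1" (the pictures are not rectified: a ray, as slopes to the right and down, at radius r is drawn at 1 + k1 r^2 times it, then the intrinsics apply), "R" (3x3) and "t" (3): a world point X has camera coordinates R X + t. Camera axes: x right, y down, z forward; pixel columns grow to the right and rows downward; lengths in m; the calibration is good to about 2 mm. A picture is of the moment at which its call begins.
- env.close_job(): hands the job in; it is judged then, once.
The state is a dict: "time": time; "q": joint angles; "joint_vel": joint speeds; "tau": joint torques, N m; "ee_pos": TCP position; "ee_rot": TCP orientation; "force": force on the tool from outside, world axes, zero at the start; "ft_torque": the same for the moment, N m; "opening": finger opening in m; "grasp_force": force on a finger pad.
Only numpy, scipy, OpenCV 4.12 (cv2) and the standard library are available. Lean on these libraries where they do the work, as an engineer would, in place of code of your own. Each camera call takes 0.05 s, during which the arm holds its last target. There are 200 camera calls.

### The job

On the dental lab bench a handpiece cradle is being screwed to its beech board: three of its four thumbscrews are already down, the fourth still stands proud in its pilot hole. Grip the proud screw's bar head from above and start it: push firmly straight down all the while you turn it clockwise (seen from above) by about 70 degrees, so that it cuts its first thread and sinks about 6 mm; turned without sinking, it would spoil the hole. Then let go and back away upwards.

Things in the scene. Friction and masses are not known exactly. Their poses are not given: they have to be found in the camera images.
- screw_head (a point): Centre of the proud screw's head: a black bar, 42 mm long (x axis), 14 mm thick (y axis), 26 mm high (z, up), on an 8 mm steel shank that cannot tilt or leave its hole. Grip it across the 14 mm. Its underside starts 30 mm above the foot plate; the other heads, same shape, end 32 mm above it, 96 mm away or more. Nothing within 60 mm reaches up to the bar's underside; fingertips may reach below it.
- screw_turn (a joint): How far the screw has been turned clockwise seen from above, rad (the bar's yaw falls by this much); 0 at the start, stops at 1.5. It needs about 0.15 N m and stays where it is left.
- screw_depth (a joint): How far the screw has sunk, m; 0 at the start. It sinks only when pushed down with 10 to 20 N, and at most 5.5 mm for each radian turned (6.6 mm at 1.2 rad). Neither pushing alone nor turning alone sinks it; it stays where it is left. Moving the gripped head down 5.5 mm per radian in step with the turn, aimed up to 1 mm deeper, does it; grip with about 35 N.
- cradle: Fixed. Beech board 170 x 270 x 24 mm, on it an aluminium foot plate 140 x 240 mm (top 30 mm above the bench), in the middle three steel handpieces side by side, up to 55 mm above the bench. Origin: centre of the board's underside; x along the short side, y along the long side, z up. The screws stand at x = +-48 mm, y = +-97 mm; which one is proud varies.

How it is judged:
At the end, for the whole second after the job is handed in: The proud screw has been turned clockwise by more than 0.9 rad and has sunk more than 4.5 mm into the wood (value of joint screw_turn above 0.9 rad and value of joint screw_depth above 0.0045 m); the robot touches nothing.
It fails at once if the screw was turned without being pushed in (by 0.7 rad before it had sunk 1 mm, or by 1 rad before it had sunk 2.5 mm), which spoils the hole ((value of joint screw_turn above 0.7 rad and value of joint screw_depth below 0.001 m) or (value of joint screw_turn above 1 rad and value of joint screw_depth below 0.0025 m)).
It also fails if it takes over 32 s, if anything falls off the work surface, if the arm or the gripper's body presses on something with over 40 N, if the wrist force passes 120 N, or if a joint passes its speed limit or range.

## Working session

There is one attempt and no reset: what is moved stays moved. The work goes in short steps, Python scripts to look and compute and a tool call to move; the robot and the scene stay as the last step left them, time stands still between calls to the robot, and variables do not carry over. Pictures are saved under pics/ and viewed, at most 10 in all, crops included, and the job is handed in when it is done.

Besides the shell and the picture viewer there is one more tool, called after ">>>" by a JSON object that holds its "method" and its "body". apply_moves: Moves the arm, as the interface text tells. Its arguments: {"type":"object","properties":{"motion":{"type":"array","items":{"type":"array","items":{"type":"array","items":{"type":"number"}}}},"fingers":{"type":"number"},"grip_force":{"type":"number"}},"required":["motion"]}

```bash
mkdir -p pics; cat > h.py <<'E'
import numpy as np,cv2
from bench import env
def cam(n):
    c=env.get_image(n); c['R']=np.array(c['R']);c['t']=np.array(c['t']);return c
def rays(c,uv):
    uv=np.asarray(uv,float).reshape(-1,2)
    d=np.c_[(uv[:,0]-c['cx'])/c['fx'],(uv[:,1]-c['cy'])/c['fy']]
    s=d.copy()
    for _ in range(20): s=d/(1+c['k1']*(s**2).sum(1,keepdims=True))
    return np.c_[s,np.ones(len(s))]
def cloud(c):
    v,u=np.mgrid[:384,:512]; r=rays(c,np.c_[u.ravel(),v.ravel()])
    P=r*c['range_z'].reshape(-1,1)
    return ((P-c['t'])@c['R']).reshape(384,512,3)
def onplane(c,uv,z):
    d=rays(c,uv)@c['R']; o=-c['R'].T@c['t']
    return o+d*((z-o[2])/d[:,2:])
def save(c,n): cv2.imwrite('pics/'+n,c['pixels'][:,:,::-1])
E
python3 - <<'E'
from h import *
a=[cam(n) for n in('side','top','wrist')]
for c in a: print(-c['R'].T@c['t'],c['R'].T[:,2],c['fx'],c['k1'])
cv2.imwrite('pics/st.png',cv2.resize(np.hstack([c['pixels'] for c in a[:2]])[:,:,::-1],(800,300)))
save(a[1],'top.png')
s=env.read_state();print(s['time'],s['ee_pos'],s['ee_rot'],s['opening'])
E
```

```text
[ 0.49189008 -0.42580751  0.63214262] [ 0.12052491  0.64228259 -0.7569325 ] 419.7521686467044 -0.11063813883083433
[0.50429185 0.03212873 0.73099458] [ 0.09876714  0.02511323 -0.99479364] 375.0546856197912 -0.07734135270333434
[ 0.25076552 -0.57611604  0.38483173] [-0.25402417 -0.07387146 -0.96437271] 283.14037908969914 -0.01339943077361159
0.15 [ 0.17853382 -0.59868942  0.21298415] [[ 9.58302752e-01  2.85754685e-01 -3.08650571e-04]
 [ 2.85754847e-01 -9.58302370e-01  8.57333630e-04]
 [-5.07934721e-05 -9.09783574e-04 -9.99999585e-01]] 0.09371374020929937
```

View pics/st.png

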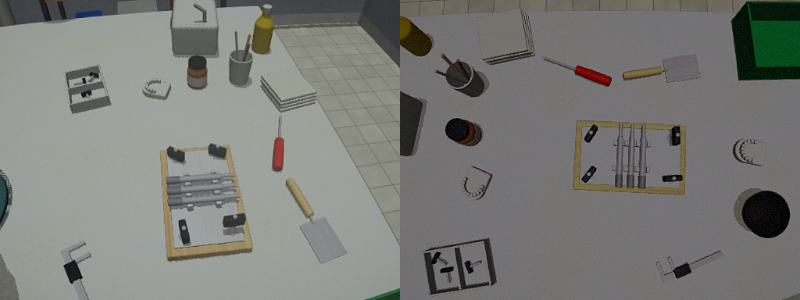

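View pics/top.png

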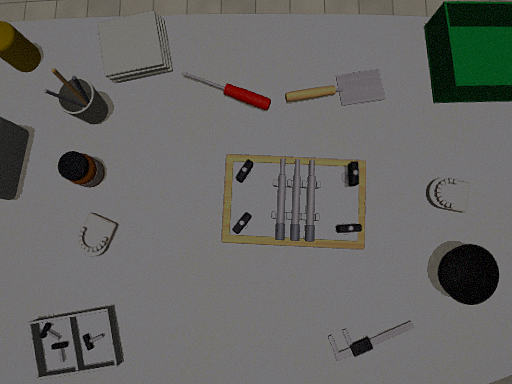

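The top view shows the cradle with four dark heads at about (244,171), (353,173), (242,223) and (348,228). The one at (353,173) looks larger, so it is probably the proud one. I'll measure all four in both views.

```bash
python3 - <<'E'
from h import *
for n in('top','side'):
    c=cam(n);P=cloud(c);g=c['pixels'].max(2)
    m=((g<60)&(P[...,0]>.3)&(P[...,0]<.7)&(P[...,2]>0.03)&(P[...,2]<.12)).astype(np.uint8)
    k,l,st,ce=cv2.connectedComponentsWithStats(m)
    print(n)
    for i in range(1,k):
        if st[i,4]<40: continue
        Q=P[l==i]; zt=np.percentile(Q[:,2],90); T=Q[Q[:,2]>zt-.004]
        (cx,cy),(w,h),a=cv2.minAreaRect((T[:,:2]*1000).astype(np.float32))
        print(ce[i].round(1),st[i,4],'z',Q[:,2].min().round(4),zt.round(4),'c',cx,cy,w,h,a,len(T))
    if n=='side':
        x=c['pixels'][160:350,180:340,::-1];cv2.imwrite('pics/side.png',cv2.resize(x,None,fx=3,fy=3))
    else:
        hsv=cv2.cvtColor(c['pixels'],cv2.COLOR_RGB2HSV)
        w=(((hsv[...,1]>60)&(hsv[...,0]>8)&(hsv[...,0]<30)&(P[...,0]>.3)&(P[...,2]>.01)&(P[...,2]<.04))).astype(np.uint8)
        w[:140]=0;w[260:]=0;w[:,:210]=0;w[:,380:]=0
        uv=np.argwhere(w)[:,::-1]
        print('board',cv2.minAreaRect((onplane(c,uv,.024)[:,:2]*1000).astype(np.float32)),np.median(P[w>0][:,2]))
E
```

```text
top
[  8.1 159.3] 1152 z 0.0301 0.0823 c 666.8692626953125 498.00311279296875 4.903907775878906 65.74952697753906 82.4661865234375 173
[ 77.7 167.2] 983 z 0.03 0.0854 c 629.3303833007812 359.64306640625 50.34025192260742 51.652549743652344 37.868289947509766 628
[244.2 170.9] 176 z 0.0304 0.0624 c 625.3651123046875 49.2274169921875 13.26126480102539 41.41022491455078 56.91509246826172 139
[352.5 173.7] 228 z 0.0307 0.0866 c 616.9404296875 -143.69113159179688 40.37482833862305 13.392406463623047 3.365750789642334 157
[241.6 222.7] 166 z 0.03 0.0626 c 529.7914428710938 53.121700286865234 13.368998527526855 41.001365661621094 51.73307418823242 150
[305.8 230.4] 43 z 0.0453 0.0529 c 512.865478515625 -63.722808837890625 3.158679723739624 27.121967315673828 88.64238739013672 25
[347.9 227.9] 181 z 0.0313 0.0629 c 521.48291015625 -140.60256958007812 13.525788307189941 39.4455680847168 4.634990215301514 148
[474.3 274.7] 1428 z 0.03 0.0599 c 439.1100158691406 -358.96856689453125 108.22309112548828 107.53326416015625 40.98347473144531 495
board ((573.2823486328125, -45.53564453125), (268.496826171875, 169.28269958496094), 87.50175476074219) 0.02346069102849981
side
[252.1  80.3] 352 z 0.0654 0.087 c 629.9904174804688 357.0086669921875 48.120723724365234 50.03190612792969 57.79984664916992 248
[277.5 193.9] 198 z 0.0369 0.0627 c 625.376708984375 45.134613037109375 11.363419532775879 39.356746673583984 56.98432922363281 61
[224.7 197.7] 238 z 0.0365 0.0631 c 530.126953125 49.99987030029297 10.93381404876709 39.516822814941406 53.98393249511719 87
[299.4 282.2] 320 z 0.0651 0.0866 c 617.0945434570312 -146.92030334472656 40.01743698120117 14.132905960083008 0.6405316591262817 177
[235.1 296.9] 252 z 0.0323 0.0631 c 521.5980224609375 -142.21871948242188 12.80679702758789 40.854393005371094 4.377387046813965 181
```

View pics/side.png

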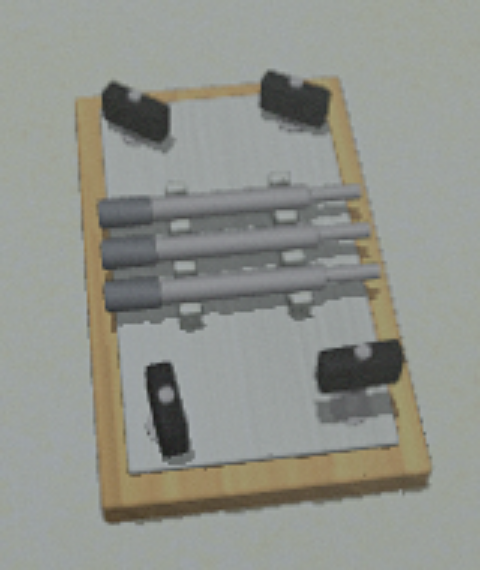

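The side view shows the proud head at crop (360,365), which is near (617,-145) mm with its top at 0.0866. Both views agree, and so does the board geometry. A dark round object lies near the travel path, so I'll check its height before moving.

```bash
python3 - <<'E'
from h import *
c=cam('top');P=cloud(c)
print(P[274,474],np.nanmax(P[240:310,430:505,2]), np.nanmax(P[300:384,:,2]),[P[v,474].round(3) for v in(250,300)])
E
```

```text
[ 0.43513507 -0.39077772  0.01881274] 0.7309945790034835 0.7309945790034835 [array([ 0.482, -0.378,  0.043]), array([ 0.392, -0.368,  0.056])]
```

>>> {"method": "apply_moves", "body": {"motion": [[[275,-155,0,0,0,-82],[275,-155,0,0,0,-82],[275,-155,0,0,0,-82],[275,-155,0,0,0,-82],[275,-155,0,0,0,-82],[275,-155,0,0,0,-82],[275,-155,0,0,0,-82],[275,-155,0,0,0,-82],[275,-155,0,0,0,-82],[275,-155,0,0,0,-82],[550,-310,50,0,0,-165],[550,-310,50,0,0,-165],[550,-310,50,0,0,-165],[550,-310,50,0,0,-165],[550,-310,50,0,0,-165],[550,-310,50,0,0,-165],[550,-310,50,0,0,-165],[550,-310,50,0,0,-165],[550,-310,50,0,0,-165],[550,-310,50,0,0,-165]]], "fingers": -1, "grip_force": 35}}

```text
time: 2.3
ee_pos: [0.6171, -0.1446, 0.1632]
ee_rot: [[-0.999, -0.034, -0.0], [-0.034, 0.999, 0.0], [0.0, 0.0, -1.0]]
force: [0.0, 0.0, -0.3]
opening: 0.0941
grasp_force: 0.0
```

```bash
python3 - <<'E'
from h import *
for n in('wrist','top','side'):
    c=cam(n);P=cloud(c);g=c['pixels'].max(2)
    if n=='wrist': save(c,'w.png')
    m=(g<75)&(abs(P[...,0]-.617)<.035)&(abs(P[...,1]+.145)<.035)&(P[...,2]>.08)&(P[...,2]<.095)
    uv=np.argwhere(m)[:,::-1]
    if len(uv)<20: print(n,len(uv));continue
    T=P[m]; z=np.median(T[:,2])
    print(n,len(uv),z,cv2.minAreaRect((onplane(c,uv,z)[:,:2]*1000).astype(np.float32)),onplane(c,uv,z).mean(0))
s=env.read_state();print(s['q'],s['force'])
E
```

```text
wrist 615 0.08636513660909263 ((615.1583251953125, -144.28994750976562), (13.813926696777344, 42.2395133972168), 89.46481323242188) [ 0.61467689 -0.14441669  0.08636514]
top 70 0.08499197584224064 ((605.6958618164062, -144.16470336914062), (12.284896850585938, 17.968830108642578), 88.7440414428711) [ 0.60402797 -0.14446688  0.08499198]
side 199 0.08547089862357257 ((615.401123046875, -148.03012084960938), (37.67061233520508, 16.097270965576172), 1.2273955345153809) [ 0.61353948 -0.14799975  0.0854709 ]
[ 0.70261348  0.58784338 -0.7349655   1.61878026  0.42924049  1.10329175
  1.45041818] [ 0.2447979   1.020015   -1.47241567]
```

View pics/w.png

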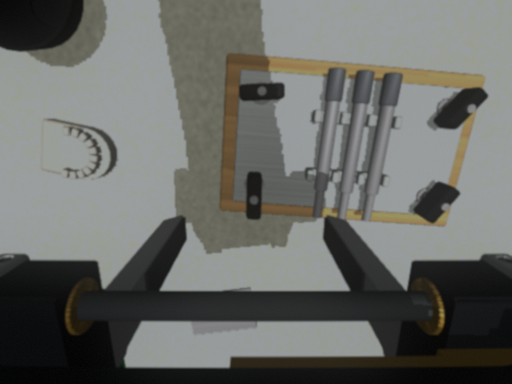

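The wrist view shows the proud head at (255,195), between the fingers. Its yaw is about 0°, its centre about (616,-144.5) mm and its top 0.086. I'll part-close the fingers, correct the alignment and descend.

>>> {"method": "apply_moves", "body": {"motion": [[[1,0,15,0,0,1.5],[1,0,30,0,0,1.5],[1,0,45,0,0,1.5],[1,0,60,0,0,1.5],[1,0,72,0,0,1.5],[1,0,82,0,0,1.5],[1,0,90,0,0,1.5],[1,0,96,0,0,1.5],[1,0,101,0,0,1.5],[1,0,101,0,0,1.5],[1,0,101,0,0,1.5]]], "fingers": 0}}

```text
time: 3.55
ee_pos: [0.6162, -0.1447, 0.0627]
ee_rot: [[-1.0, -0.002, 0.0], [-0.002, 1.0, -0.0], [-0.0, -0.0, -1.0]]
force: [-1.1, 0.3, 0.2]
opening: 0.0468
grasp_force: 0.0
```

>>> {"method": "apply_moves", "body": {"motion": [[[0,0,0,0,0,0],[0,0,0,0,0,0],[0,0,0,0,0,0],[0,0,0,0,0,0],[0,0,0,0,0,0],[0,0,0,0,0,0],[0,0,0,0,0,0],[0,0,0,0,0,0],[0,0,0,0,0,0],[0,0,0,0,0,0]]], "fingers": 1, "grip_force": 35}}

```text
time: 4.55
ee_pos: [0.6161, -0.1451, 0.0625]
ee_rot: [[-1.0, -0.002, 0.0], [-0.002, 1.0, -0.0], [-0.0, -0.0, -1.0]]
force: [-1.3, -5.2, 3.9]
opening: 0.0139
grasp_force: 35.0
```

>>> {"method": "apply_moves", "body": {"motion": [[[0,-0.5,0.4,0,0,0],[0,-0.5,0.8,0,0,0],[0,-0.5,1.0,0,0,2],[0,-0.5,1.2,0,0,4],[0,-0.5,1.4,0,0,6],[0,-0.5,1.6,0,0,8],[0,-0.5,1.8,0,0,10],[0,-0.5,2.0,0,0,12],[0,-0.5,2.2,0,0,14],[0,-0.5,2.4,0,0,16],[0,-0.5,2.5,0,0,18],[0,-0.5,2.7,0,0,20],[0,-0.5,2.7,0,0,20]]]}}

```text
time: 5.85
ee_pos: [0.6163, -0.1446, 0.0603]
ee_rot: [[-0.94, 0.341, 0.0], [0.341, 0.94, 0.0], [-0.0, 0.0, -1.0]]
force: [-3.2, -0.5, 11.0]
opening: 0.0136
grasp_force: 35.0
```

>>> {"method": "apply_moves", "body": {"motion": [[[0,0,0.5,0,0,2.5],[0,0,0.7,0,0,5],[0,0,0.9,0,0,7.5],[0,0,1.2,0,0,10],[0,0,1.4,0,0,12.5],[0,0,1.6,0,0,15],[0,0,1.9,0,0,17.5],[0,0,2.1,0,0,20],[0,0,2.4,0,0,22.5],[0,0,2.6,0,0,25],[0,0,2.6,0,0,25]]]}}

```text
time: 6.95
ee_pos: [0.6168, -0.1439, 0.0579]
ee_rot: [[-0.708, 0.706, 0.001], [0.706, 0.708, 0.001], [-0.0, 0.002, -1.0]]
force: [-1.6, 1.7, 12.0]
opening: 0.0141
grasp_force: 35.0
```

>>> {"method": "apply_moves", "body": {"motion": [[[0,0,0.3,0,0,2.5],[0,0,0.5,0,0,5],[0,0,0.8,0,0,7.5],[0,0,1.0,0,0,10],[0,0,1.3,0,0,12.5],[0,0,1.5,0,0,15],[0,0,1.8,0,0,17.5],[0,0,2.0,0,0,20],[0,0,2.2,0,0,22.5],[0,0,2.5,0,0,25],[0,0,2.6,0,0,26],[0,0,2.6,0,0,26]]]}}

```text
time: 8.15
ee_pos: [0.6175, -0.1435, 0.0555]
ee_rot: [[-0.328, 0.945, 0.003], [0.945, 0.328, 0.001], [0.0, 0.003, -1.0]]
force: [1.9, 4.1, 10.6]
opening: 0.0137
grasp_force: 35.0
```

```bash
python3 - <<'E'
from h import *
c=cam('wrist');x=c['pixels'];P=cloud(c);m=(x.max(2)<75)&(abs(P[...,0]-.617)<.03)&(abs(P[...,1]+.145)<.03)&(P[...,2]>.07)&(P[...,2]<.095)
T=P[m];print(len(T),np.percentile(T[:,2],[10,50,90]),cv2.minAreaRect((T[:,:2]*1000).astype(np.float32)))
E
```

```text
2399 [0.07573809 0.07949127 0.08895561] ((619.1339721679688, -141.060791015625), (34.698055267333984, 41.00947952270508), 43.167545318603516)
```

>>> {"method": "apply_moves", "body": {"motion": [[[0,0,-0.8,0,0,0],[0,0,-0.8,0,0,0],[0,0,-0.8,0,0,0],[0,0,-0.8,0,0,0],[0,0,-0.8,0,0,0],[0,0,-0.8,0,0,0],[0,0,-10,0,0,0],[0,0,-25,0,0,0],[0,0,-45,0,0,0],[0,0,-65,0,0,0],[0,0,-85,0,0,0],[0,0,-105,0,0,0],[0,0,-125,0,0,0],[0,0,-125,0,0,0],[0,0,-125,0,0,0]]], "fingers": 0}}

```text
time: 9.7
ee_pos: [0.6162, -0.1453, 0.1805]
ee_rot: [[-0.327, 0.945, 0.001], [0.945, 0.327, -0.0], [-0.001, 0.001, -1.0]]
force: [-0.9, 1.0, -0.8]
opening: 0.047
grasp_force: 0.0
```

```bash
python3 - <<'E'
from h import *
for n in('wrist','side'):
    c=cam(n);P=cloud(c);g=c['pixels'].max(2)
    if n=='side': cv2.imwrite('pics/s2.png',cv2.resize(c['pixels'][160:350,180:340,::-1],None,fx=3,fy=3))
    m=(g<75)&(abs(P[...,0]-.617)<.035)&(abs(P[...,1]+.145)<.035)&(P[...,2]>.072)&(P[...,2]<.09)
    T=P[m];z=np.median(T[:,2])
    print(n,m.sum(),z,cv2.minAreaRect((T[:,:2]*1000).astype(np.float32)))
print(env.read_state()['force'])
E
```

```text
wrist 505 0.07929379879373949 ((616.4017944335938, -143.7352752685547), (14.007213592529297, 41.00627899169922), 19.71009063720703)
side 224 0.07836646499423887 ((616.9522705078125, -146.56536865234375), (14.10500717163086, 40.17672348022461), 20.285696029663086)
[-0.33831972  0.0884582  -0.0197412 ]
```

View pics/s2.png

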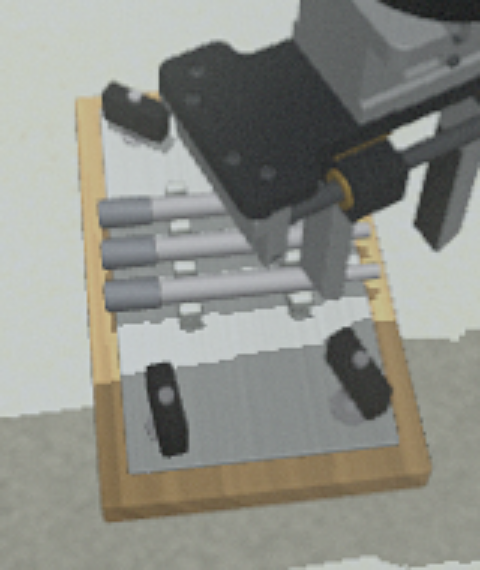

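The side view shows the head at crop (360,370), turned clockwise to a yaw of about -70° (1.2 rad). Its top is now about 7 mm lower, at 0.079, and the gripper is clear of it.

```bash
python3 -c "
from bench import env
print(env.close_job())"
```

```text
the job is handed in; nothing more can be done
None
```

The proud screw was turned clockwise about 70° (1.2 rad) and sank about 7 mm by camera measurement; I then released it, backed the gripper away upwards and handed the job in at about 10 s (no verdict was returned).

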